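# Lock the price board into its counter stand

### The arm

A 6-joint arm with a two-finger parallel gripper is mounted at the origin on the work surface. World frame = base frame: x ahead of the robot, y to its left, z up, the work surface at z = 0. Lengths are in m, angles in rad, forces in N, time in s.
With the tool pointing down it reaches from about 0.325 to 0.9 m from the base axis. Payload 6.1 kg.
Tool frame: the origin (TCP) lies midway between the tips of the shut fingers; the grasp point (between the pads) lies grip_depth behind it (grip_depth is the distance from the TCP to the grasp point, in m); z points along the fingers, y is the line along which they close (so a half turn about z gives the same grasp; the last joint's range is limited). The gripper opens to 87 mm and grips with 3 to 60 N. Pads are 19 mm wide; open, the fingers measure 117 mm over their backs; the gripper's body (75 mm by 190 mm) begins 51 mm behind the grasp point.
Start: joints at [-0.126, 0.22, 1.526, -0, 1.395, -0.126], TCP at [0.625, -0, 0.223] pointing down, gripper open.
Joint ranges: [-2.98, 2.98], [-0.91, 2.08], [0.09, 2.57], [-1.24, 4.39], [0.2, 2.65], [-2.68, 2.68]. Speed limits (rad/s): [2.57, 2.57, 3.01, 3.14, 3.14, 3.14].

### API

Orientations are given as a 3x3 rotation matrix whose columns are the frame's x, y, z axes.
In Python, from plant import * gives the robot as it stands. Calls block until the motion is done:
- reach(position, orientation): joint-space move of the TCP to a pose.
- line_to(position, rot=None, feed=0.15, guard=None): straight line of the TCP; rot=None keeps the orientation; feed is the mean speed in m/s. With guard (N) it stops when the force on the tool has changed by that much, and returns True; else False.
- set_joints(angles): joint-space move.
- grip(opening, force=None): finger opening in m; force is the grip in N (None keeps the last); returns when the fingers have stopped.
- sleep(seconds).
- solve_ik(position, orientation): joint angles nearest the present ones, or None.
- snapshot(name): name is "scene" or "side" or "wrist"; returns a dict with "pixels" (400x640x3 uint8, blue, green, red), "range_z" (400x640 float32, m along the optical axis (not along the pixel's ray), 0 where there is no reading), "mtx" (3x3 intrinsics, pixels), "cam_to_world" (4x4, takes a point from camera to world coordinates). Camera axes: x right, y up, looking along -z (the intrinsics and any distortion apply to the point x, -y, -z); pixel columns grow to the right and rows downward; lengths in m; the calibration is good to about 2 mm. A picture is of the moment at which its call begins.
A pose or a line that the arm cannot do raises Unreachable and nothing moves.
- hand_in(): hands the job in; it is judged then, once.
Trained networks look in the newest picture that a camera, given by its name, has taken for a name from the list of things; names that differ only in an ending like _2 or _b are one class to them, and where a whole thing is asked for, a point or a joint stands for the part that bears it (a point fixed in the world has none). Each returns a list of dicts, best first, with "confidence" (0 to 1); they miss things now and then, are a little off and sometimes report something else, mostly with a low value. They report only what shows in the picture. A call takes as long as a camera call. They do not tell look-alikes from the thing itself.
- recognise(label, camera): "box" ([left, top, right, bottom] in pixels, round what is visible of it).
- outline_of(label, camera): "mask" (400x640 bool, what is visible of it) and "box" ([left, top, right, bottom] in pixels, round what is visible of it).
Readings, each from a call of its own:
- read_t(): time.
- read_joints(): joint angles.
- read_joint_velocities(): joint speeds.
- read_tau(): joint torques, N m.
- read_ee_pos(): TCP position.
- read_ee_rot(): TCP orientation.
- read_wrist_force(): force on the tool from outside, world axes, zero at the start.
- read_ft_torque(): the same for the moment, N m.
- read_gripper_width(): finger opening in m.
- read_grasp_force(): force on a finger pad.
Only numpy, scipy, OpenCV 4.12 (cv2) and the standard library are available. Lean on these libraries where they do the work, as an engineer would, in place of code of your own. Each camera call takes 0.05 s, during which the arm holds its last target. There are 200 camera calls.

### The job

Take the price board with the two feet (the wide one, not the plain rectangle) out of the storage rack and fit it in the slot of the display stand: tilt it so that one foot goes in under the fixed steel keeper, then straighten it until it sits fully down and upright in the slot, and swing the steel latch bar fully shut over the other foot. Leave the plain board in its place in the rack and do not knock over or shove aside the can, the tea carton or the pot of spoons; let go of everything at the end.

Things in the scene. Friction and masses are not known exactly. Their poses are not given: they have to be found in the camera images.
- board_c (a point): centre of the price board: loose plywood, 10 mm thick (x), 102 mm high (z up), 100-210 g, upright in either rack slot. An upside-down T: bottom strip 170 mm long (y), 22 mm high, with a centred panel 110 mm long, 80 mm high on it, leaving a foot 30 mm long, 22 mm high at each end. This point is 51 mm above the bottom edge, 51 below the top edge. Symmetric both ways.
- stand: fixed wooden display stand, base 130 (x) x 208 (y) x 8 mm; origin at the centre of its underside, on the counter. A slot runs along its y axis; keeper at the -y end, latch bar at the +y end. The board cannot go straight down: first one foot goes in under the keeper with the board's +y end raised about 12 degrees. Seated, board centre is at x 0, y 0 (3 mm play), z 59 mm in this frame.
- slot (a point): centre of the slot's floor, 8 mm above the stand's origin, same axes. Slot 12.5 mm wide, 176 mm long (y -88 to 88). Side walls rise 24 mm above the floor and are 16 mm thick; their top 6 mm is chamfered at 45 degrees to a mouth 24 mm wide. End wall at -y 24 mm high; at +y 16 mm high, 12 thick, its top 6 mm chamfered.
- keeper (a point): middle of the keeper's underside: a fixed steel bridge over the slot's -y end, in the stand's frame from y -88 to -68 and x -22 to 22 mm (this point at y -78), underside z 36, top z 48 mm, that is 28 mm above the slot floor; its lower edge facing +y is chamfered 6 mm.
- latch (a joint): angle of the steel latch bar about its upright pin: 0 = fully shut (bar along the stand's -x, across the slot over the foot at the +y end), growing to 1.5 rad as its free end swings towards the stand's +y. Starts open (0.9 to 1.3). Hard stop at 0, light friction (0.06 N m), stays where left. Bar 16 mm wide, underside z 34, top z 42 mm, reaching 130 mm from the pin.
- latch_pin (a point): the latch bar's pivot axis, at x 45, y 74 mm in the stand's frame (its top, z 46 mm); axes as the stand's
- latch_tab (a point): middle of the upright push tab near the latch bar's free end, 113 mm from the pin axis, 59 mm above the counter: a flat plate 30 mm long along the bar, 8 mm thick, from z 42 to 76 mm. Its x axis runs along the bar towards the pin; push its +y face towards -y to shut the bar.
- plain_c (a point): centre of the other board, a loose plain plywood rectangle 120 mm long (y), 90 mm high (z), 10 mm thick (x), without feet, in the rack's other slot; must stay there
- rack: fixed wooden storage rack, origin at the centre of its underside: base 130 (x) x 120 (y) x 8 mm, with two slots along y at x -40 and +40 mm, each 14 mm wide between walls 8 mm thick, 104 mm long, up to z 42 mm, open at both ends; the boards stand on its base plate
- can_c (a point): centre of an upright brass-coloured drinks can, 66 mm across, 115 mm high, loose, between the rack and the stand; leave alone
- carton_c (a point): centre of a tea carton, 70 x 130 x 75 mm high, loose, beyond the stand; leave alone
- pot_c (a point): centre of a white pot, 84 mm across, 85 mm high, with spoons to 140 mm, loose, beyond the rack; leave alone
Things that resemble listed ones, but are neither listed nor needed, are in the scene too. Leave any blue or turquoise look-alike of the part that bears board_c alone.

How it is judged:
On the way:
1. the price board sits fully down and upright in the stand's slot, one foot beneath the keeper, with the latch bar still open (x of board_c in the frame of stand between -0.01 and 0.01 m and y of board_c in the frame of stand between -0.008 and 0.008 m and z of board_c in the frame of stand between 0.055 and 0.063 m and angle between board_c's own z axis and vertical below 0.17 rad and angle between the y axis of board_c and the y axis of stand, either way round below 0.12 rad and value of joint latch above 0.5 rad), for 0.1 s.
At the end, for the whole second after the job is handed in: The price board stands on the slot floor of the stand (height within 4 mm, centred within 8 mm along the slot and 10 mm across it, within 10 degrees of upright), at rest, and the latch bar is shut (within 0.12 rad) over its foot; the plain board is still in its place in the rack (within 30 mm) (x of board_c in the frame of stand between -0.01 and 0.01 m and y of board_c in the frame of stand between -0.008 and 0.008 m and z of board_c in the frame of stand between 0.055 and 0.063 m and angle between board_c's own z axis and vertical below 0.17 rad and angle between the y axis of board_c and the y axis of stand, either way round below 0.12 rad and value of joint latch below 0.12 rad and linear speed of board below 0.02 m/s and distance of plain_c from where it was at the start of the episode below 0.03 m); the robot touches nothing.
It fails at once if the plain board is taken or pushed out of its place in the rack (over 40 mm) (distance of plain_c from where it was at the start of the episode above 0.04 m).
It fails at once if the can is knocked over or shoved more than 50 mm (distance of can_c from where it was at the start of the episode above 0.05 m or angle between can_c's own z axis and vertical above 0.5 rad).
It fails at once if the tea carton is knocked over or shoved more than 50 mm (distance of carton_c from where it was at the start of the episode above 0.05 m or angle between carton_c's own z axis and vertical above 0.5 rad).
It fails at once if the pot of spoons is knocked over or shoved more than 50 mm (distance of pot_c from where it was at the start of the episode above 0.05 m or angle between pot_c's own z axis and vertical above 0.5 rad).
It also fails if it takes over 64 s, if anything falls off the work surface, if the arm or the gripper's body presses on something with over 40 N, if the wrist force passes 120 N, or if a joint passes its speed limit or range.

## Working session

There is one attempt and no reset: what is moved stays moved. The work goes in short steps, each a Python script; the robot and the scene stay as the last script left them, time stands still between calls to the robot, and variables do not carry over. Pictures are saved under pics/ and viewed, at most 10 in all, crops included, and the job is handed in when it is done.

```bash
ls; mkdir -p pics; python3 - <<'E'
from plant import *
import cv2,numpy as np
for n in ("scene","side"):
    s=snapshot(n); cv2.imwrite(f"pics/{n}0.png",s["pixels"]); np.savez(f"{n}0.npz",**s)
    print(n,s["cam_to_world"].round(3).tolist(),s["mtx"].tolist())
    for l in ("board_c","stand","keeper","latch","latch_tab","plain_c","rack","can_c","carton_c","pot_c"):
        print(l,[(round(d["confidence"],2),[int(v) for v in d["box"]]) for d in recognise(l,n)][:3])
print(read_t()); 
import plant; print(getattr(plant,'grip_depth',None))
E
```

```text
pics
scene [[0.772, -0.51, 0.379, 1.017], [0.636, 0.614, -0.467, -0.68], [0.005, 0.602, 0.798, 1.022], [0.0, 0.0, 0.0, 1.0]] [[447.91176363752993, 0.0, 317.07789409084853], [0.0, 447.91176363752993, 206.9718993479812], [0.0, 0.0, 1.0]]
board_c [(0.89, [252, 231, 293, 286]), (0.81, [271, 129, 322, 163]), (0.76, [142, 237, 207, 287])]
stand [(0.88, [331, 133, 417, 201])]
keeper [(0.85, [332, 136, 416, 202])]
latch [(0.5, [383, 206, 435, 266]), (0.42, [398, 135, 416, 163])]
latch_tab [(0.68, [398, 135, 418, 161])]
plain_c [(0.63, [230, 210, 261, 264])]
rack [(0.79, [224, 229, 292, 284])]
can_c [(0.62, [307, 171, 330, 216])]
carton_c [(0.86, [386, 206, 433, 264])]
pot_c [(0.97, [325, 259, 358, 313])]
side [[0.926, 0.27, -0.262, 0.292], [-0.376, 0.634, -0.676, -0.809], [-0.016, 0.725, 0.689, 0.773], [0.0, 0.0, 0.0, 1.0]] [[438.5147715310149, 0.0, 320.9124097848227], [0.0, 438.5147715310149, 200.7505841418597], [0.0, 0.0, 1.0]]
board_c [(0.98, [210, 161, 237, 230]), (0.81, [334, 229, 382, 305]), (0.62, [296, 325, 311, 400])]
stand [(0.95, [267, 107, 321, 189]), (0.68, [303, 242, 342, 310])]
keeper [(0.87, [265, 105, 324, 190])]
latch [(0.63, [289, 174, 317, 222]), (0.59, [280, 108, 305, 137]), (0.21, [364, 135, 414, 191])]
latch_tab [(0.8, [274, 105, 307, 140]), (0.71, [267, 106, 323, 189])]
plain_c [(0.73, [302, 242, 341, 310])]
rack [(0.79, [295, 253, 377, 321]), (0.7, [279, 104, 305, 139])]
can_c [(0.73, [286, 172, 315, 222])]
carton_c [(0.93, [362, 135, 413, 192])]
pot_c [(0.64, [411, 188, 449, 250])]
1.1
0.0187
```

```bash
python3 - <<'E'
import cv2
a=cv2.imread("pics/scene0.png")[110:330,130:450]; b=cv2.imread("pics/side0.png")[90:340,190:470]
cv2.imwrite("pics/a.png",cv2.resize(a,None,fx=2.5,fy=2.5,interpolation=2)); cv2.imwrite("pics/b.png",cv2.resize(b,None,fx=2.4,fy=2.4,interpolation=2))
E
```

```text
(no output)
```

View pics/a.png

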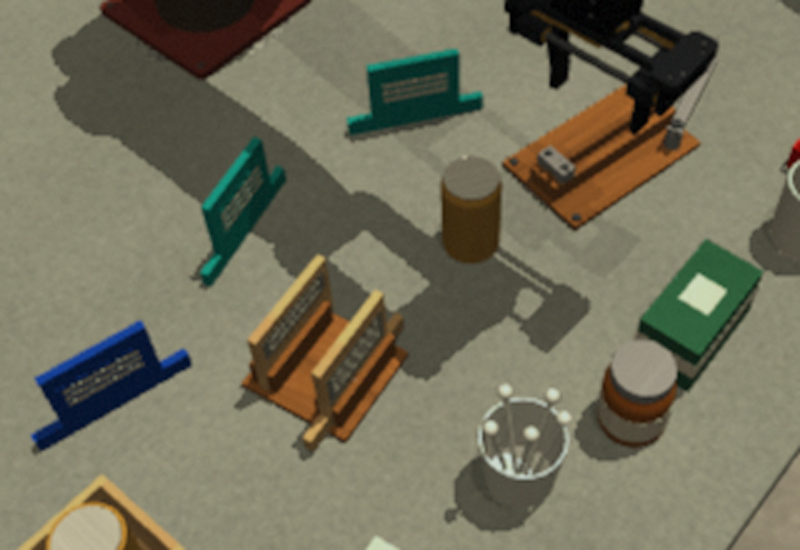

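View pics/b.png

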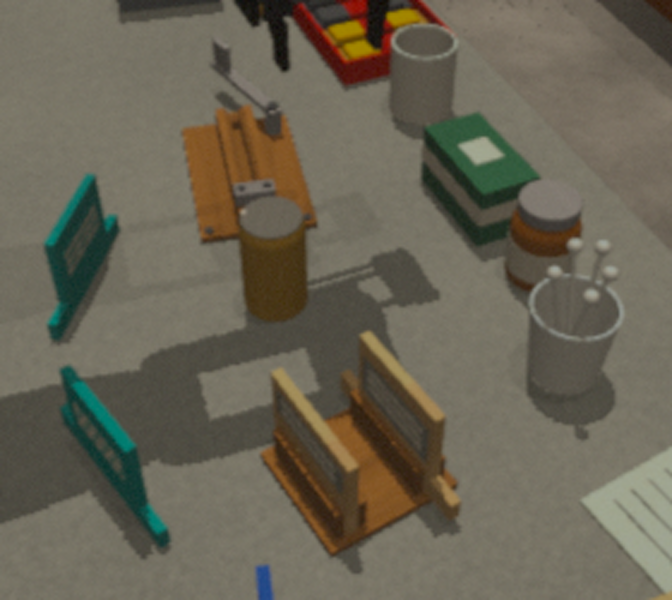

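The footed board is in the rack's right (+x) slot: side ~(x 350, y 265) in the full image, with its near foot at ~(376, 298). The plain board is at ~(320, 280). The stand is at ~(293, 150), with its keeper towards the rack and the bar open at the far end. I'll get rough positions next, then look from above with the wrist camera.

```bash
cat > h.py <<'E'
from plant import *
import numpy as np, cv2
def cloud(s):
    v,u=np.mgrid[0:400,0:640]; z=s["range_z"]; K=s["mtx"]
    p=np.stack([(u-K[0,2])*z/K[0,0],-(v-K[1,2])*z/K[1,1],-z],-1)
    T=s["cam_to_world"]; return p@T[:3,:3].T+T[:3,3], z>0
def down(yaw):  # tool z down; tool y axis (closing) at angle yaw from world x
    c,s=np.cos(yaw),np.sin(yaw); y=np.array([c,s,0]); z=np.array([0,0,-1.]); return np.stack([np.cross(y,z),y,z],1)
def shot(n,tag):
    s=snapshot(n); cv2.imwrite(f"pics/{tag}.png",s["pixels"]); np.savez(f"{tag}.npz",**s); return s
E
python3 - <<'E'
from h import *
s=dict(np.load("side0.npz")); P,ok=cloud(s)
for n,b in dict(stand=[267,107,321,189],rack=[295,240,380,321],can=[286,172,315,222],carton=[362,135,413,192],pot=[411,188,449,250]).items():
    l,t,r,bb=b; q=P[t:bb,l:r][ok[t:bb,l:r]]; 
    for lo,hi in ((.004,.012),(.03,.2)):
        m=q[(q[:,2]>lo)&(q[:,2]<hi)]
        if len(m): print(n,lo,len(m),np.percentile(m,[2,50,98],axis=0).round(3).tolist())
print(read_ee_rot().round(3).tolist(),read_ee_pos())
w=snapshot("wrist"); print(w["cam_to_world"].round(3).tolist(),w["mtx"].tolist())
E
```

```text
stand 0.004 1308 [[0.495, 0.026, 0.005], [0.547, 0.122, 0.009], [0.643, 0.231, 0.012]]
stand 0.03 1123 [[0.502, -0.107, 0.031], [0.555, 0.055, 0.048], [0.627, 0.299, 0.117]]
rack 0.004 1216 [[0.452, -0.376, 0.005], [0.524, -0.333, 0.008], [0.586, -0.252, 0.011]]
rack 0.03 2478 [[0.464, -0.369, 0.031], [0.542, -0.321, 0.066], [0.573, -0.254, 0.111]]
can 0.004 84 [[0.497, -0.114, 0.004], [0.528, 0.03, 0.009], [0.606, 0.078, 0.012]]
can 0.03 1065 [[0.497, -0.115, 0.032], [0.522, -0.102, 0.097], [0.552, 0.037, 0.117]]
carton 0.004 136 [[0.725, -0.091, 0.004], [0.761, -0.01, 0.007], [0.928, 0.139, 0.012]]
carton 0.03 1631 [[0.754, -0.163, 0.033], [0.773, -0.052, 0.075], [0.823, 0.036, 0.101]]
pot 0.004 23 [[0.717, -0.307, 0.004], [0.72, -0.281, 0.008], [0.878, -0.152, 0.011]]
pot 0.03 1698 [[0.712, -0.315, 0.032], [0.758, -0.272, 0.069], [0.801, -0.174, 0.139]]
[[0.0, 1.0, -0.0], [1.0, -0.0, -0.0], [-0.0, -0.0, -1.0]] [ 6.24989389e-01 -1.55566351e-05  2.22545010e-01]
[[1.0, -0.001, 0.0, 0.625], [0.0, 0.963, 0.27, 0.074], [-0.001, -0.27, 0.963, 0.383], [0.0, 0.0, 0.0, 1.0]] [[302.8409918187497, 0.0, 320.8383012222952], [0.0, 302.8409918187497, 199.75709312016951], [0.0, 0.0, 1.0]]
```

```bash
python3 - <<'E'
from h import *
R=down(0)
for n,p in (("wst",(.57,.17,.33)),("wrk",(.52,-.26,.33))):
    reach(p,R); s=shot("wrist",n)
    for l in ("board_c","stand","keeper","latch","latch_tab","plain_c","rack"):
        print(n,l,[(round(d["confidence"],2),[int(v) for v in d["box"]]) for d in recognise(l,"wrist")][:3])
P=[cv2.imread(f"pics/{n}.png")[:, 100:540] for n in ("wst","wrk")]
cv2.imwrite("pics/w.png",cv2.resize(np.hstack(P),None,fx=.9,fy=.9))
print(read_t())
E
```

```text
wst board_c [(0.79, [176, 208, 226, 265])]
wst stand [(0.64, [272, 58, 377, 254])]
wst keeper [(0.64, [275, 57, 371, 258])]
wst latch [(0.97, [336, 59, 369, 161])]
wst latch_tab [(0.69, [336, 60, 367, 164])]
wst plain_c []
wst rack []
wrk board_c [(0.95, [337, 139, 358, 247]), (0.78, [165, 0, 186, 18]), (0.74, [221, 238, 256, 330])]
wrk stand []
wrk keeper []
wrk latch []
wrk latch_tab []
wrk plain_c [(0.89, [279, 158, 305, 247]), (0.54, [481, 1, 576, 47])]
wrk rack [(0.79, [277, 150, 362, 234])]
4.3833
```

View pics/w.png

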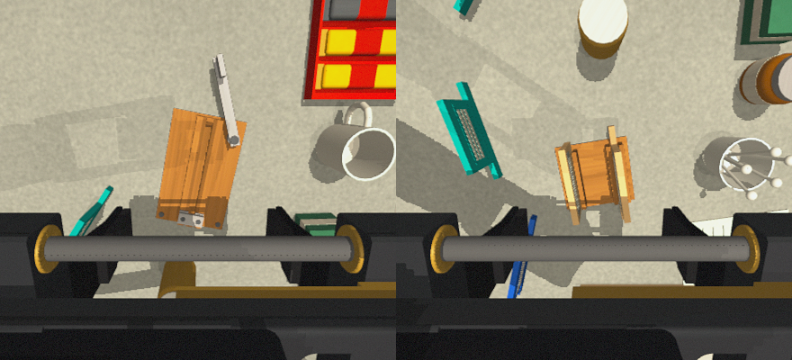

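Left: the stand with the slot running from the keeper (~(190,217)) up to the latch pin (~(234,140)), and the bar open. Right: rack with the plain board left and the T board right (feet visible at both ends). Next I fit exact poses from depth.

```bash
python3 - <<'E'
from h import *
def rect(q):
    (c,wh,a)=cv2.minAreaRect((q[:,:2]*1000).astype(np.float32)); return np.round(c,1),np.round(wh,1),round(a,2)
s=dict(np.load("wst.npz")); P,ok=cloud(s)
B=np.zeros_like(ok); B[55:245,268:385]=1
g=P[ok&B]; print("ground z",np.median(g[np.abs(g[:,2])<.01][:,2]))
hsv=cv2.cvtColor(s["pixels"],cv2.COLOR_BGR2HSV); wood=(hsv[...,1]>110)&(hsv[...,0]<20)
m=ok&B&wood&(P[...,2]>.003)&(P[...,2]<.04)
m=cv2.morphologyEx(m.astype(np.uint8),cv2.MORPH_OPEN,np.ones((3,3)))>0
print("base",m.sum(),rect(P[m]))
hh=P[...,2]
for nm,lo,hi in (("walls",.026,.036),("tops",.036,.055),("tab",.058,.09)):
    k=ok&B&(hh>lo)&(hh<hi); q=P[k]; print(nm,len(q),rect(q) if len(q)>3 else "", np.percentile(q,[2,50,98],axis=0).round(4).tolist())
# grey items
k=ok&B&~wood&(hh>.028); n,lab=cv2.connectedComponents(k.astype(np.uint8))
for i in range(1,n):
    q=P[lab==i]
    if len(q)>25: print("grey",len(q),rect(q),"z",np.percentile(q[:,2],[5,50,95]).round(4))
for tag in ("wrk",):
    s=dict(np.load(tag+".npz")); P,ok=cloud(s)
    for nm,b in (("board",(337,130,362,250)),("plain",(275,145,308,250))):
        B=np.zeros_like(ok); B[b[1]:b[3],b[0]:b[2]]=1
        for lo,hi in ((.08,.12),(.1,.12),(.02,.036)):
            k=ok&B&(P[...,2]>lo)&(P[...,2]<hi); q=P[k]
            if len(q)>9:
                print(nm,lo,len(q),rect(q),np.percentile(q,[1,50,99],axis=0).round(4).tolist())
    hsv=cv2.cvtColor(s["pixels"],cv2.COLOR_BGR2HSV)
    B=np.zeros_like(ok); B[130:250,270:370]=1
    k=ok&B&(P[...,2]>.003)&(P[...,2]<.013)&(hsv[...,1]>110)&(hsv[...,0]<20); k=cv2.morphologyEx(k.astype(np.uint8),cv2.MORPH_OPEN,np.ones((3,3)))>0
    print("rack",rect(P[k]))
E
```

```text
ground z -0.0007642123721502414
base 8660 (array([569.1, 122.5]), array([208. , 129.4]), 79.04)
walls 2027 (array([594.9, 175.2]), array([254.7,  75.2]), 79.02) [[0.5404, 0.056, 0.0263], [0.5725, 0.1428, 0.0302], [0.6053, 0.2187, 0.0337]]
tops 1196 (array([597.4, 172.6]), array([276.8,  74. ]), 77.49) [[0.5365, 0.0469, 0.0385], [0.6115, 0.2249, 0.0409], [0.6314, 0.304, 0.0485]]
tab 189 (array([600.9, 295.9]), array([ 8.1, 29.9]), 13.58) [[0.5947, 0.2814, 0.0602], [0.6002, 0.2957, 0.0744], [0.6066, 0.3098, 0.0761]]
grey 1197 (array([613.7, 244.6]), array([ 18.8, 139.9]), 12.67) z [0.039  0.0408 0.0748]
grey 252 (array([553.9,  51.9]), array([14.2, 44.5]), 88.34) z [0.0337 0.046  0.0485]
board 0.08 726 (array([ 560.4, -304.6]), array([ 10.7, 110.4]), 9.42) [[0.5475, -0.3577, 0.0814], [0.5592, -0.2996, 0.1084], [0.5724, -0.25, 0.1103]]
board 0.1 630 (array([ 560.7, -304.7]), array([ 10. , 110.3]), 9.52) [[0.5484, -0.3577, 0.1024], [0.56, -0.3016, 0.1085], [0.5725, -0.2508, 0.1103]]
board 0.02 188 (array([ 556.8, -304.3]), array([ 22.8, 168.7]), 2.45) [[0.5445, -0.387, 0.0206], [0.5507, -0.242, 0.0286], [0.5702, -0.2211, 0.0352]]
plain 0.08 778 (array([ 480.8, -309. ]), array([ 11. , 120.3]), 9.69) [[0.4675, -0.3664, 0.0811], [0.4808, -0.3042, 0.0964], [0.494, -0.2498, 0.0983]]
plain 0.02 127 (array([ 489.2, -305.6]), array([ 18.2, 118.1]), 14.19) [[0.4666, -0.3641, 0.0206], [0.4876, -0.2914, 0.0286], [0.4984, -0.2492, 0.0358]]
rack (array([ 521., -309.]), array([129.8, 119.8]), 9.42)
```

```bash
python3 - <<'E'
from h import *
yb=np.radians(9.5); R=down(yb); c=np.array([.5605,-.3046])
grip(.04,10)
reach([*c,.16],R)
print("guard",line_to([*c,.0663],feed=.1,guard=12), read_ee_pos())
grip(.0,40); print(read_gripper_width(),read_grasp_force(),read_wrist_force())
line_to([*c,.20],feed=.12)
print(read_gripper_width(),read_grasp_force(),read_wrist_force(),read_t())
def rect(q):
    (c,wh,a)=cv2.minAreaRect((q[:,:2]*1000).astype(np.float32)); return np.round(c,1),np.round(wh,1),round(a,2)
for n in ("side","scene"):
    s=shot(n,n+"1"); P,ok=cloud(s); hsv=cv2.cvtColor(s["pixels"],cv2.COLOR_BGR2HSV); wood=(hsv[...,1]>110)&(hsv[...,0]<20)
    x,y,z=P[...,0],P[...,1],P[...,2]
    k=ok&wood&(x>.45)&(x<.68)&(y>-.02)&(y<.26)&(z>.003)&(z<.04); k=cv2.morphologyEx(k.astype(np.uint8),cv2.MORPH_OPEN,np.ones((3,3)))>0
    print(n,"stand",k.sum(),rect(P[k]))
    k=ok&(hsv[...,1]>60)&(hsv[...,0]<25)&(abs(x-.56)<.1)&(y<-.2)&(y>-.42)&(z>.13)&(z<.25); q=P[k]
    print("board",len(q),rect(q),np.percentile(q,[1,50,99],axis=0).round(3).tolist())
E
```

```text
guard False [ 0.561155   -0.30503615  0.06724561]
0.009759898220756118 39.997940892353654 [-0.23007267 -0.11180214  0.67356605]
0.009723455798566387 39.997934703715146 [-0.80480858  0.23137554 -2.22321434] 9.1417
side stand 1602 (array([568.2, 119.7]), array([208.7, 129.5]), 78.48)
board 1318 (array([ 557.2, -306.2]), array([ 33.2, 169.7]), 15.88) [[0.542, -0.389, 0.142], [0.56, -0.333, 0.173], [0.576, -0.234, 0.244]]
scene stand 2057 (array([571.7, 122.9]), array([207.3, 133.2]), 78.27)
board 691 (array([ 566.2, -302.2]), array([ 21.1, 167.8]), 8.85) [[0.558, -0.385, 0.141], [0.57, -0.337, 0.174], [0.579, -0.256, 0.245]]
```

```bash
cat >> h.py <<'E'
from scipy.spatial.transform import Rotation as Ro
S=np.array([.5692,.1223,0]); YS=np.radians(-11.1)
Rs=Ro.from_euler("z",YS).as_matrix()
def pose(y0,z0,th,dx=0,dz=.0082):
    Rt=Ro.from_euler("x",th,degrees=True).as_matrix()
    t=np.array([dx,y0,z0+.008])+Rt@np.array([0,.085,.051+dz])
    return S+Rs@t, Rs@Rt@Rs.T@down(YS)
def st(p): return Rs.T@(np.asarray(p)-S)
E
python3 - <<'E'
from h import *
p,R=pose(-.058,.10,12); q=read_ee_pos()
m=(p+q)/2; m[2]=max(p[2],.2)
reach(m,R); reach(p,R)
p,R=pose(-.058,.028,12); line_to(p,R,feed=.1); sleep(.2)
print("err mm",(Rs.T@(read_ee_pos()-p)*1000).round(2), read_wrist_force(),read_t())
a=shot("side","side2")["pixels"][90:210,240:350]; b=shot("scene","scene2")["pixels"][110:220,320:430]
cv2.imwrite("pics/h.png",np.hstack([cv2.resize(a,(400,436),interpolation=2),cv2.resize(b,(400,436),interpolation=2)]))
E
```

```text
err mm [0.64 0.17 0.98] [-0.06080299 -0.20048548 -2.06784815] 12.0583
```

View pics/h.png

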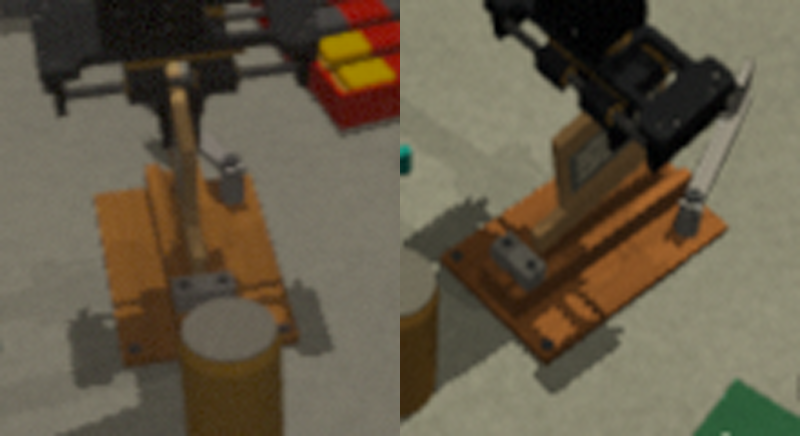

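The left view shows the board tilted in line with the slot and its foot (~(195,250)) just in front of the keeper. In the right view the foot at ~(545,235) faces the keeper. Now lowering with a guard.

```bash
cat >> h.py <<'E'
OFF=Rs@np.array([-.0006,-.0002,-.001])
def go(y0,z0,th,dx=0,feed=.04,guard=None):
    p,R=pose(y0,z0,th,dx); g=line_to(p+OFF,R,feed=feed,guard=guard)
    print((y0,z0,th),"guard",g,"err",(Rs.T@(read_ee_pos()-p)*1000).round(2),"F",(Rs.T@read_wrist_force()).round(1),"t",round(read_t(),2)); return g
E
python3 - <<'E'
from h import *
if not go(-.058,.003,12,guard=8):
    go(-.070,.002,12,guard=10) or go(-.081,.002,12,guard=10)
E
```

```text
(-0.058, 0.003, 12) guard False err [-0.7  -0.21 -1.09] F [-0.2 -0.1 -2.3] t 12.96
(-0.07, 0.002, 12) guard False err [-0.58 -0.58 -0.96] F [-1.4  0.1 -2. ] t 13.41
(-0.081, 0.002, 12) guard False err [-0.53 -0.49 -0.97] F [-0.2  0.2 -2. ] t 13.83
```

```bash
echo "OFF=np.zeros(3)" >> h.py; python3 - <<'E'
from h import *
for y0,z0,th in ((-.0815,.0015,10),(-.0827,.0015,8),(-.0834,.0013,6),(-.084,.001,4),(-.0845,.001,2),(-.085,.0005,0)):
    if go(y0,z0,th,feed=.03,guard=12): break
s=shot("side","side3")["pixels"][90:210,240:350]; b=shot("scene","scene3")["pixels"][110:220,320:430]
cv2.imwrite("pics/i.png",np.hstack([cv2.resize(s,(400,436),interpolation=2),cv2.resize(b,(400,436),interpolation=2)]))
E
```

```text
(-0.0815, 0.0015, 10) guard False err [-0.15  0.62  0.04] F [-0.4 -0.8 -0.8] t 14.08
(-0.0827, 0.0015, 8) guard False err [-0.26  0.42 -0.1 ] F [ 0.5  0.2 -2. ] t 14.33
(-0.0834, 0.0013, 6) guard False err [-0.23  0.27 -0.09] F [ 0.1 -0.3 -2.5] t 14.59
(-0.084, 0.001, 4) guard False err [-0.21  0.22 -0.09] F [-0.3  0.3 -2.3] t 14.86
(-0.0845, 0.001, 2) guard False err [-0.2   0.24 -0.07] F [-0.6 -0.2 -2.2] t 15.12
(-0.085, 0.0005, 0) guard False err [-0.24  0.18 -0.12] F [ 0.5 -0.4 -2.1] t 15.39
```

View pics/i.png

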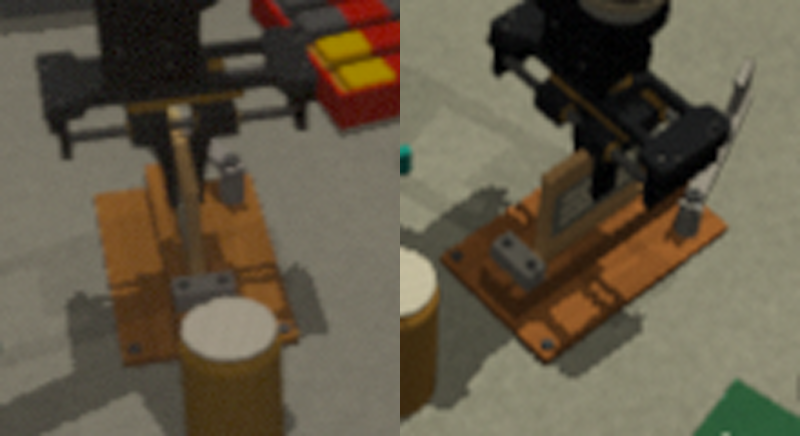

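The board stands upright in the slot with its foot under the keeper (~(515,260), right view). Next I press to confirm floor contact, release and measure.

```bash
python3 - <<'E'
from h import *
go(-.085,-.004,0,feed=.02,guard=6)
p,R=read_ee_pos(),read_ee_rot()
grip(.035); print("w",read_gripper_width(),read_wrist_force())
line_to(p+[0,0,.10],R,feed=.15)
v=S+Rs@np.array([0,.05,.0]); reach([v[0],v[1],.33],R)
s=shot("wrist","wv"); P,ok=cloud(s)
q=P[ok]; t=(q-S)@Rs
def rect(q):
    (c,wh,a)=cv2.minAreaRect((q[:,:2]*1000).astype(np.float32)); return np.round(c,1),np.round(wh,1),round(a,2)
m=(abs(t[:,0])<.03)&(abs(t[:,1])<.07)&(t[:,2]>.095)&(t[:,2]<.13); print("top (stand frame)",m.sum(),rect(t[m]),np.percentile(t[m][:,2],[20,50,80]).round(4))
m=(abs(t[:,0])<.006)&(t[:,1]>.06)&(t[:,1]<.083)&(t[:,2]>.0)&(t[:,2]<.05); print("+y foot z",m.sum(),np.percentile(t[m][:,2],[10,50,90]).round(4))
m=(t[:,0]<.05)&(t[:,0]>-.12)&(t[:,1]>.06)&(t[:,1]<.25)&(t[:,2]>.060)&(t[:,2]<.08); print("tab",rect(t[m]))
print(read_t())
E
```

```text
(-0.085, -0.004, 0) guard True err [ 0.69 -0.03  3.17] F [-0.5  0.   4.3] t 15.71
w 0.03505794008778356 [ 0.36472273  0.36007411 -0.25007758]
top (stand frame) 646 (array([-0.3,  0.3]), array([  9.6, 109.2]), 0.18) [0.108  0.1086 0.1093]
+y foot z 120 [0.0069 0.0283 0.0294]
tab (array([ -2.2, 176.5]), array([ 8.1, 29.5]), 24.29)
18.05
```

Seated: centred to 0.3 mm, top at 0.109, upright and latch still at 1.14 rad. Now the latch.

```bash
cat >> h.py <<'E'
def tabpose(th,off,z):
    c,s=np.cos(th),np.sin(th)
    t=np.array([.045,.074,0])+.113*np.array([-c,s,0])+off*np.array([s,c,0])+[0,0,z]
    return S+Rs@t, down(YS-th)
E
python3 - <<'E'
from h import *
grip(0,5)
reach(*tabpose(1.142,.034,.14))
p,R=tabpose(1.142,.034,.060); print(line_to(p,R,feed=.1,guard=6),read_t())
for th in np.linspace(1.142,0,13):
    p,R=tabpose(th,.0135,.060); g=line_to(p,R,feed=.06,guard=12)
    print(round(th,2),g,(Rs.T@read_wrist_force()).round(1),round(read_t(),2))
    if g: break
b=shot("scene","scene4")["pixels"][80:220,310:450]
cv2.imwrite("pics/j.png",cv2.resize(b,None,fx=3.5,fy=3.5,interpolation=2))
E
```

```text
False 21.0667
1.14 False [-0.4 -0.4  0.1] 21.56
1.05 False [ 0.1  0.3 -0.3] 21.89
0.95 False [ 0.7  0.2 -0. ] 22.23
0.86 False [ 0.5 -0.7  1.1] 22.56
0.76 False [-0.4  0.1 -0.2] 22.89
0.67 False [-0.1  0.3  1. ] 23.23
0.57 False [-0.1  0.2 -0.7] 23.56
0.48 False [-0.5  0.7 -0.2] 23.89
0.38 False [ 0.9 -0.2 -0.5] 24.23
0.29 False [-0.5  0.5 -0.7] 24.56
0.19 False [-0.3  0.3 -0. ] 24.89
0.1 False [-0.3 -0.1  0.5] 25.23
0.0 False [-0.3  3.2 -0.5] 25.56
```

View pics/j.png

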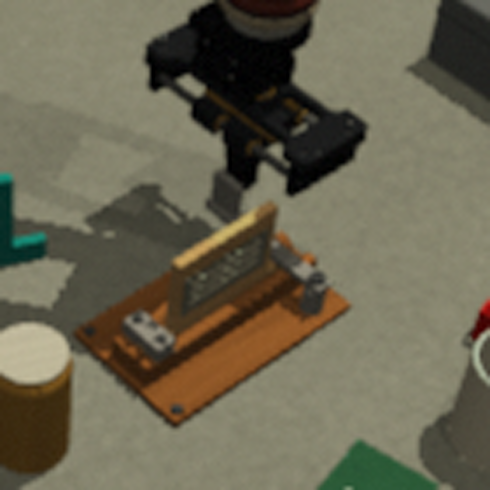

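The bar crosses over the +y foot (~(300,265)), with the tab at ~(225,195) and 3 N of contact, so it is practically shut. I'll press it firmly home, back off and verify.

```bash
python3 - <<'E'
from h import *
p,R=tabpose(0,.009,.060); print(line_to(p,R,feed=.02,guard=8),read_wrist_force())
p,R=tabpose(0,.04,.060); line_to(p,R,feed=.1); line_to(p+[0,0,.12],R,feed=.15)
v=S+Rs@np.array([0,.06,.0]); reach([v[0],v[1],.34],down(YS)); sleep(.3)
s=shot("wrist","wf"); P,ok=cloud(s); t=(P[ok]-S)@Rs
def rect(q):
    (c,wh,a)=cv2.minAreaRect((q[:,:2]*1000).astype(np.float32)); return np.round(c,1),np.round(wh,1),round(a,2)
m=(abs(t[:,0])<.03)&(abs(t[:,1])<.07)&(t[:,2]>.095)&(t[:,2]<.13); print("top",m.sum(),rect(t[m]),np.median(t[m][:,2]))
m=(t[:,0]<-.04)&(t[:,0]>-.1)&(t[:,1]>.05)&(t[:,1]<.12)&(t[:,2]>.060)&(t[:,2]<.08); print("tab",rect(t[m]), "expect -68,74")
print(read_t(),read_wrist_force())
E
```

```text
True [-0.34649032  2.43952429  1.57737859]
top 385 (array([-0.2, 18.1]), array([ 8.3, 73.7]), 0.2) 0.10846267240397338
tab (array([-68.6,  74. ]), array([30.2,  7.8]), 0.1) expect -68,74
28.2917 [0.07840166 0.25070397 0.39995698]
```

```bash
python3 -c "
from plant import *
print(hand_in())"
```

```text
the job is handed in; nothing more can be done
None
```

The price board is seated upright in the stand's slot with one foot under the keeper, the latch bar is shut over the other foot, and the job was handed in at about 28 s with the gripper clear; hand-in gave no pass/fail result, and I did not re-measure the plain board, can, carton or pot afterwards.

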